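# Move the lacquered chandelier parts to the assembly rack in stem order

## Robot

A 7-joint arm with a two-finger parallel gripper is mounted at the origin on the work surface. World frame = base frame: x ahead of the robot, y to its left, z up, the work surface at z = 0. Lengths are in m, angles in rad, forces in N, time in s.
With the tool pointing down it reaches from about 0.4 to 0.85 m from the base axis. Payload 10.4 kg.
Tool frame: the origin (TCP) lies at the centre of the arm's flange, where the gripper is bolted on; the fingertips stand 182 mm ahead of it and the grasp point (between the pads) lies 164 mm ahead of it; z points along the fingers, y is the line along which they close (so a half turn about z gives the same grasp; the last joint's range is limited). The gripper opens to 87 mm and grips with 3 to 60 N. Pads are 19 mm wide; open, the fingers measure 117 mm over their backs; the gripper's body (75 mm by 190 mm) begins 51 mm behind the grasp point.
Start: joints at [1.266, 0.332, -0.065, 1.46, 0.022, 1.35, -0.088], TCP at [0.174, -0.6, 0.405] pointing down, gripper open.
Joint ranges: [-2.6, 2.6], [-0.5, 2.12], [-1.47, 1.34], [0.16, 2.42], [-1.27, 4.41], [0.06, 2.06], [-2.6, 2.6]. Speed limits (rad/s): [2.22, 2.22, 2.79, 2.79, 3.14, 3.14, 3.14].

## Interface

Orientations are given as a unit quaternion [x, y, z, w].
In Python, from bench import r, eyes, job gives the robot as it stands. The module is installed in compiled form; this text tells all that it offers.
- The arm moves only by the shell command python3 -m inch 'ROWS' [OPENING] [FORCE]. ROWS is JSON, a list of rows, each a list of 6 numbers: the shift along the tool's x, y, z normalised to -1 to 1, where 1 is 4 cm, then the turn, a rotation vector about the tool's x, y, z normalised to -1 to 1, where 1 is 0.12 rad. In form: [[x, y, z, wx, wy, wz], ...]. A call has exactly 5 rows; each row shifts and turns the commanded pose from where the row before left it, along the tool's axes as they then stand; what a row does not reach is not made up. A row lasts 1/12 s, in which the tool goes at most 41.7 mm and 7.16 degrees, less where a joint would pass 70% of its speed; a pose out of reach is approached as far as the arm can. A call with a number of a shift or a turn outside -1 to 1 is refused whole. A call with a gripper value outside its range is refused whole. OPENING is the gripper command: -1 is shut, 1 is fully open, values between are in proportion, set as the call begins (- or left out, the last holds). The fingers move at their own pace and stop on an object; FORCE is the grip in N (left out, the last holds). Time passes only in rows, so rows that do not move let the fingers close, or fill a call up. It gives the time, the measured TCP pose, the force, the opening and the grip force at its end, in the units of the state.
- r.read_state(): the state, without advancing time (a new reading comes with each control period).
- eyes.camera(name): name is "scene" or "side" or "wrist"; returns a dict with "pixels" (384x512x3 uint8, red, green, blue), "fx", "fy", "cx", "cy" (pixels), "D" ([k1, k2, p1, p2, k3] as OpenCV has them; the pictures are not rectified), "extrinsics" (4x4, takes a point from camera to world coordinates). Camera axes: x right, y down, z forward; pixel columns grow to the right and rows downward; lengths in m; the calibration is good to about 2 mm. A picture is of the moment at which its call begins. There is no depth.
- job.close_job(): hands the job in; it is judged then, once.
The state is a dict: "time": time; "joint_positions": joint angles; "joint_vel": joint speeds; "joint_torque": joint torques, N m; "ee_pos": TCP position; "eef_rot": TCP orientation; "ft_force": force on the tool from outside, world axes, zero at the start; "torque": the same for the moment, N m; "width": finger opening in m; "grip_force": force on a finger pad.
Only numpy, scipy, OpenCV 4.12 (cv2) and the standard library are available. Lean on these libraries where they do the work, as an engineer would, in place of code of your own. Each camera call takes 0.05 s, during which the arm holds its last target. There are 200 camera calls.

## Task

The lacquer on the four brass chandelier-stem parts is dry: lift each one off its white spray block on the wire drying rack and stand it upright in a seat of the dark wooden assembly rack, so that the new row has the same order from left to right as the old one, one part in each seat, flat on the seat's floor. Set them down gently, do not topple any, and leave the spray blocks standing in their places on the drying rack.

Things in the scene. Friction and masses are not known exactly. Their poses are not given: they have to be found in the camera images.
- stem_urn: Brass urn, 84 mm high: foot 44 mm across, waist 20 mm, then a round belly that is 46 mm across with straight sides from 38 to 54 mm above the underside (grip it there), a narrow neck and a 34 mm lip on top. About 160 g. Origin: centre of its underside; z up its axis; round, so its yaw means nothing. At the start it stands upright and roughly central on its own spray block. 
- stem_ball: Brass ball on a foot, 64 mm high: foot 42 mm across, ball 50 mm across, its straight-sided middle from 30 to 38 mm above the underside (grip it there), 24 mm collar on top. About 150 g. Origin: centre of its underside; z up its axis; round, so its yaw means nothing. At the start it stands upright and roughly central on its own spray block. 
- stem_tube: Brass tube with a flange at each end, 82 mm high: lower flange 42 mm across, plain tube 27 mm across from 10 to 74 mm above the underside (grip it there, about 48 mm up), upper flange 34 mm across. About 120 g. Origin: centre of its underside; z up its axis; round, so its yaw means nothing. At the start it stands upright and roughly central on its own spray block. 
- stem_bell: Brass bell-shaped cover, 58 mm high, mouth down: 48 mm across at the underside, narrowing to a straight neck 22 mm across from 29 to 52 mm above the underside (grip it there), 28 mm rim on top. About 130 g. Origin: centre of its underside; z up its axis; round, so its yaw means nothing. At the start it stands upright and roughly central on its own spray block. 
- block_urn: Round white-primed wooden spray block, 56 mm across and 20 mm high, flat on top, loose, about 50 g, on which the brass urn stands at the start; it stands on the drying rack in one of the four places of the row. Origin: centre of its underside (its top is at z = 20 mm).
- block_ball: Round white-primed wooden spray block, 56 mm across and 20 mm high, flat on top, loose, about 50 g, on which the brass ball stands at the start; it stands on the drying rack in one of the four places of the row. Origin: centre of its underside (its top is at z = 20 mm).
- block_tube: Round white-primed wooden spray block, 56 mm across and 20 mm high, flat on top, loose, about 50 g, on which the brass tube stands at the start; it stands on the drying rack in one of the four places of the row. Origin: centre of its underside (its top is at z = 20 mm).
- block_bell: Round white-primed wooden spray block, 56 mm across and 20 mm high, flat on top, loose, about 50 g, on which the brass bell stands at the start; it stands on the drying rack in one of the four places of the row. Origin: centre of its underside (its top is at z = 20 mm).
- drying_rack: Welded steel-wire drying rack, 84 mm (its x) by 330 mm (its y), fixed; its wires carry the spray blocks 16 mm above the bench and a rim wire runs round it, its top 29 mm above the bench. Origin: under its centre, at bench height; its y runs along the row, to the left as the robot sees it (turned by up to 12 degrees). The four blocks stand along it at y = +112, +38, -38 and -112 mm (within 5 mm), in any order. It may be the nearer or the farther of the two racks.
- assembly_rack: Dark hardwood assembly rack, 84 mm (its x) by 330 mm (its y), its top 28 mm above the bench, fixed. In it are four round green-lined seats in a row, 60 mm across and 4 mm deep (floor 24 mm above the bench), their centres at x = 0, y = +112.5, +37.5, -37.5 and -112.5 mm. Origin: under its centre, at bench height; its y runs along the row, to the left as the robot sees it (turned by up to 12 degrees).
Things that resemble listed ones, but are neither listed nor needed, are in the scene too. What is shaped like the block_urn but orange, pink or red is not meant.

How it is judged:
By the outcome, as a careful person would: the job done as asked, in the order asked, and still so for the second after the job is handed in, with the robot touching nothing.
It also fails if it takes over 106 s, if anything falls off the work surface, if the arm or the gripper's body presses on something with over 40 N, if the wrist force passes 120 N, or if a joint passes its speed limit or range.

## Working session

There is one attempt and no reset: what is moved stays moved. The work goes in short steps, Python scripts to look and compute and a shell command to move; the robot and the scene stay as the last step left them, time stands still between calls to the robot, and variables do not carry over. Pictures are saved under pics/ and viewed, at most 14 in all, crops included, and the job is handed in when it is done.

```bash
mkdir -p pics; cat > h.py <<'E'
import numpy as np, cv2, json, os
from bench import r, eyes, job
def snap(n,f):
    c=eyes.camera(n); cv2.imwrite(f'pics/{f}.png',c['pixels'][:,:,::-1])
    json.dump({k:np.asarray(c[k]).tolist() for k in c if k!='pixels'},open(f'pics/{f}.json','w')); return c
def load(f): return json.load(open(f'pics/{f}.json'))
def K(c): return np.array([[c['fx'],0,c['cx']],[0,c['fy'],c['cy']],[0,0,1.]])
def ray(c,u,v):
    p=cv2.undistortPoints(np.array([[[u,v]]],float),K(c),np.array(c['D'],float))[0,0]
    T=np.array(c['extrinsics']); return T[:3,3],T[:3,:3]@np.array([p[0],p[1],1])
def at(c,u,v,z):
    o,d=ray(c,u,v); return o+d*(z-o[2])/d[2]
def proj(c,P):
    T=np.linalg.inv(np.array(c['extrinsics'])); 
    return cv2.projectPoints(np.array(P,float).reshape(-1,1,3),cv2.Rodrigues(T[:3,:3])[0],T[:3,3],K(c),np.array(c['D'],float))[0][:,0]
E
python3 - <<'E'
from h import *
a=snap('scene','s0');b=snap('side','d0')
im=np.hstack([a['pixels'],b['pixels']])[:,:,::-1]
for c in(a,b): print(np.round(c['extrinsics'],3).tolist(),c['fx'])
cv2.imwrite('pics/s0b.png',cv2.resize(a['pixels'][:,:,::-1],(800,600),interpolation=cv2.INTER_CUBIC))
cv2.imwrite('pics/d0b.png',cv2.resize(b['pixels'][:,:,::-1],(800,600),interpolation=cv2.INTER_CUBIC))
s=r.read_state();print(s['time'],s['ee_pos'],s['eef_rot'],s['width'])
E
```

```text
[[0.083, 0.611, -0.787, 1.352], [0.997, -0.048, 0.068, -0.049], [0.004, -0.79, -0.613, 0.671], [0.0, 0.0, 0.0, 1.0]] 440.6191414181824
[[-0.996, -0.07, 0.063, 0.494], [-0.094, 0.694, -0.714, 0.656], [0.007, -0.716, -0.698, 0.688], [0.0, 0.0, 0.0, 1.0]] 410.6073276382049
0.1 [ 0.17380564 -0.60022898  0.40402164] [ 9.90085775e-01  1.40462681e-01 -1.11445753e-04 -6.17178832e-04] 0.08704501760286155
```

View pics/s0b.png

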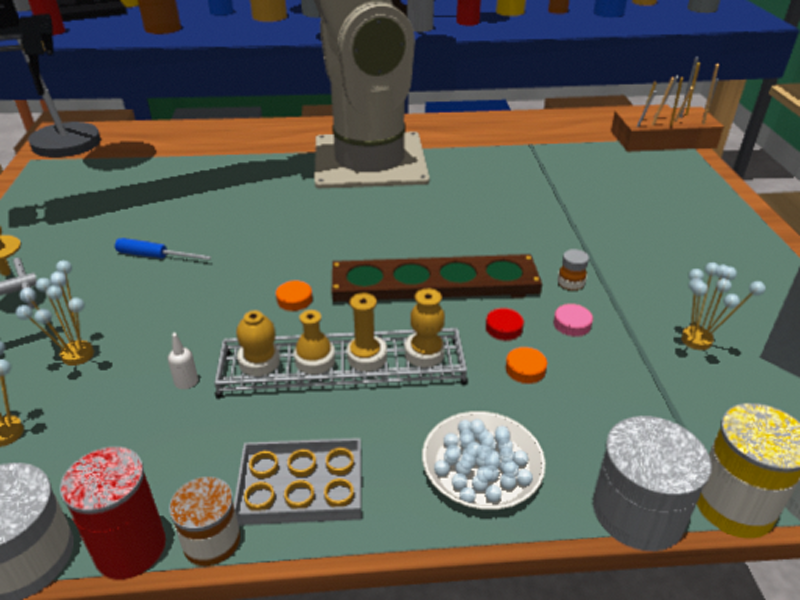

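View pics/d0b.png

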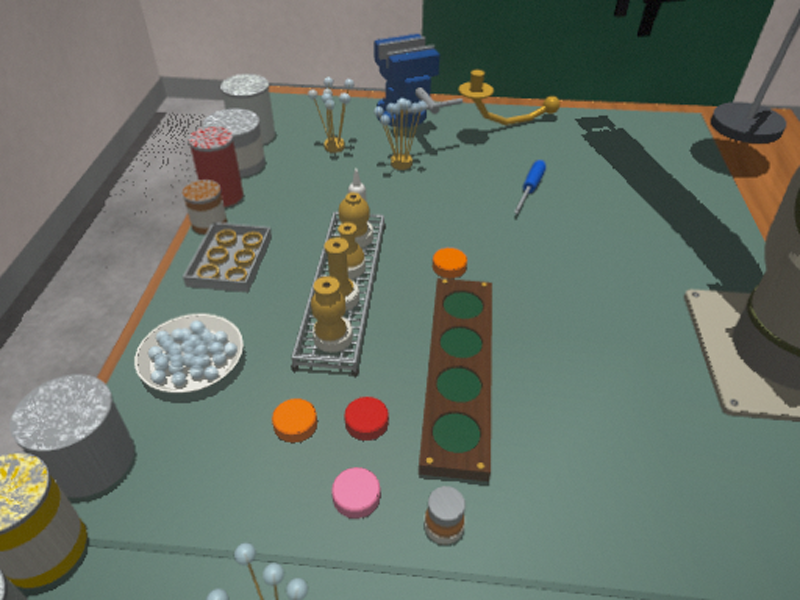

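Scene view, 800-wide pixels: the parts run from image left to right as ball (256,340), bell (312,340), tube (364,330), urn (428,325). Image right is +y, the robot's left. The assembly rack is behind them (its seats are at 365, 412, 458 and 504 by ~273), nearer the robot. 

Things that could be mistaken: orange discs at (294,294) and (526,364), the red disc at (505,323) and the pink disc at (573,319) look like blocks. None is white, and none carries a part. The small pot at (573,265) and the bottle at (181,360) are not parts either.

```bash
python3 - <<'E'
import cv2
a=cv2.imread('pics/s0.png')[155:260,135:355]; cv2.imwrite('pics/sc.png',cv2.resize(a,None,fx=3.6,fy=3.6,interpolation=cv2.INTER_CUBIC))
b=cv2.imread('pics/d0.png')[115:315,180:325]; cv2.imwrite('pics/dc.png',cv2.resize(b,None,fx=3,fy=3,interpolation=cv2.INTER_CUBIC))
E
```

```text
(no output)
```

View pics/sc.png

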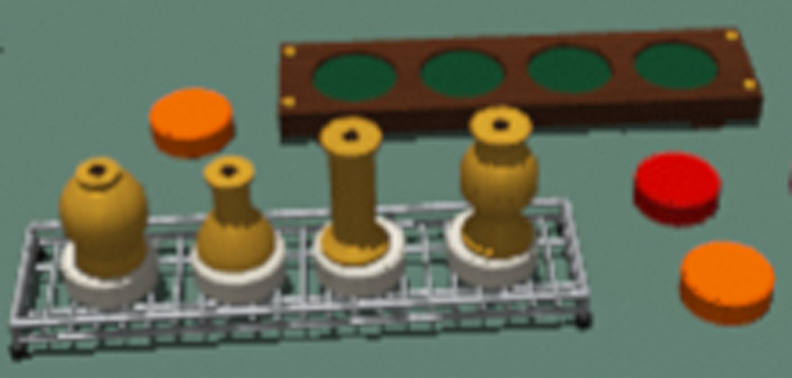

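View pics/dc.png

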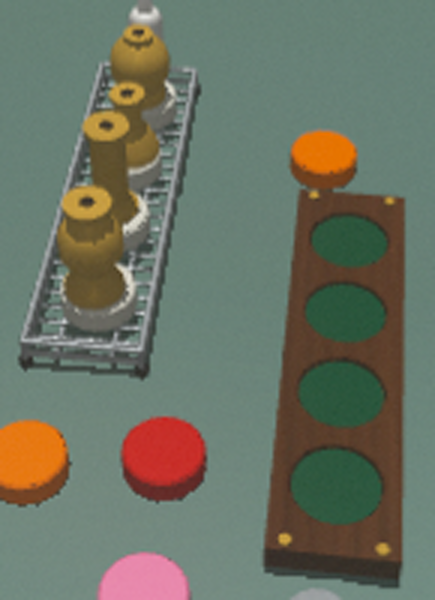

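Scene crop: top holes are ball (97,172), bell (229,171), tube (350,135), urn (500,125); seats are (355,77), (463,73), (570,68), (676,66). 

Side crop: top holes are ball (139,35), bell (127,93), tube (107,125), urn (88,203); seats are (349,240), (345,312), (341,392), (337,485).

```bash
python3 - <<'E'
from h import *
S=load('s0');D=load('d0')
sc=lambda p:(135+(p[0]+.5)/3.6-.5,155+(p[1]+.5)/3.6-.5); dc=lambda p:(180+(p[0]+.5)/3-.5,115+(p[1]+.5)/3-.5)
it={'ball':((97,172),(139,35),.1),'bell':((229,171),(127,93),.094),'tube':((350,135),(107,125),.118),'urn':((500,125),(88,203),.120),
's1':((355,77),(349,240),.028),'s2':((463,73),(345,312),.028),'s3':((570,68),(341,392),.028),'s4':((676,66),(337,485),.028)}
R={}
for k,(p,q,z) in it.items():
    a=at(S,*sc(p),z);b=at(D,*dc(q),z);
    o1,d1=ray(S,*sc(p));o2,d2=ray(D,*dc(q));t=np.linalg.lstsq(np.c_[d1,-d2],o2-o1,rcond=None)[0]
    X=(o1+d1*t[0]+o2+d2*t[1])/2
    m=(a+b)/2;R[k]=m[:2];print(k,a[:2].round(4),b[:2].round(4),'tri',X.round(4))
for ks,ys in ((['s1','s2','s3','s4'],[-112.5,-37.5,37.5,112.5]),(['ball','bell','tube','urn'],[-112,-38,38,112])):
    P=np.array([R[k] for k in ks]);y=np.array(ys)/1e3
    A=np.c_[y,np.ones(4)];c=np.linalg.lstsq(A,P,rcond=None)[0];th=np.arctan2(-c[0,0],c[0,1])
    print('th',np.degrees(th),'scale',np.hypot(*c[0]),'ctr',c[1],'fit',(A@c).round(4).tolist())
E
```

```text
ball [ 0.6379 -0.1817] [ 0.635  -0.1781] tri [ 0.6355 -0.1819  0.0977]
bell [ 0.6354 -0.1078] [ 0.6349 -0.1078] tri [ 0.635  -0.1079  0.0938]
tube [ 0.6381 -0.0376] [ 0.6382 -0.0377] tri [ 0.6382 -0.0376  0.1181]
urn [0.638  0.0481] [0.6373 0.0492] tri [0.6374 0.0483 0.1193]
s1 [ 0.4565 -0.0297] [ 0.454  -0.0278] tri [ 0.4539 -0.0296  0.0262]
s2 [0.4576 0.0454] [0.4556 0.0474] tri [0.4554 0.0457 0.0263]
s3 [0.4575 0.1206] [0.4568 0.1215] tri [0.4567 0.1208 0.0273]
s4 [0.4609 0.1949] [0.4577 0.1971] tri [0.4576 0.1957 0.0257]
th -0.9650632077089976 scale 0.9986800853449032 ctr [0.45706075 0.08368934] fit [[0.4552, -0.0286], [0.4564, 0.0462], [0.4577, 0.1211], [0.459, 0.196]]
th -0.49858985734748595 scale 1.0102592690981547 ctr [ 0.6368411  -0.06918278] fit [[0.6359, -0.1823], [0.6365, -0.1076], [0.6372, -0.0308], [0.6378, 0.044]]
```

```bash
python3 -m inch '[[0,0,0,0,0,-1],[0,0,0,0,0,-1],[0,0,0,0,0,-1],[0,0,0,0,0,-1],[0,0,0,0,0,-1]]' 1 20
python3 -m inch '[[0,0,0,0,0,-1],[0,0,0,0,0,-1],[0,0,0,0,0,-1],[0,0,0,0,0,-1],[0,0,0,0,0,-1]]'
python3 -m inch '[[0,0,0,0,0,-0.74],[0.4,0.4,0,0,0,0],[0.65,0.7,0,0,0,0],[0.65,0.7,0,0,0,0],[0.65,0.7,0,0,0,0]]'
python3 -m inch '[[0.65,0.7,0,0,0,0],[0.65,0.7,0,0,0,0],[0.65,0.7,0,0,0,0],[0.65,0.7,0,0,0,0],[0.65,0.7,0,0,0,0]]'
```

```text
time: 0.52
ee_pos: [0.1738, -0.6003, 0.4043]
eef_rot: [0.903, 0.429, 0.0, -0.0]
ft_force: [-0.8, -0.2, -0.3]
width: 0.0872
grip_force: 0.0
time: 0.93
ee_pos: [0.1738, -0.6003, 0.4043]
eef_rot: [0.736, 0.677, 0.0, -0.0]
ft_force: [-0.4, 0.7, 0.5]
width: 0.0872
grip_force: 0.0
time: 1.35
ee_pos: [0.2745, -0.5052, 0.4043]
eef_rot: [0.707, 0.707, 0.0, -0.0]
ft_force: [0.4, 0.1, 0.3]
width: 0.0871
grip_force: 0.0
time: 1.77
ee_pos: [0.4148, -0.3749, 0.4046]
eef_rot: [0.707, 0.707, -0.0, -0.0]
ft_force: [0.8, -0.9, 0.1]
width: 0.0872
grip_force: 0.0
```

```bash
python3 -m inch '[[0.61,0.69,0,0,0,0],[0.61,0.69,0,0,0,0],[0.61,0.69,0,0,0,0],[0.61,0.69,0,0,0,0],[0.61,0.69,0,0,0,0]]' 
python3 -m inch '[[0.61,0.69,0,0,0,0],[0.61,0.69,0,0,0,0],[0.61,0.69,0,0,0,0],[0,0,0.5,0,0,0],[0,0,0.5,0,0,0]]'
python3 - <<'E'
from h import *
w=snap('wrist','w0');cv2.imwrite('pics/w0.png',w['pixels'][:,:,::-1])
for n,p in dict(ball=(.637,-.18,.1),bell=(.635,-.108,.094),tube=(.638,-.0376,.118),gp=(.6365,-.18,.07)).items(): print(n,proj(w,p).round(0))
print(r.read_state()['ee_pos'],r.read_state()['eef_rot'])
E
```

```text
time: 2.18
ee_pos: [0.5529, -0.2531, 0.4045]
eef_rot: [0.707, 0.707, -0.0, -0.0]
ft_force: [-0.7, -1.2, 0.5]
width: 0.0873
grip_force: 0.0
time: 2.6
ee_pos: [0.6364, -0.1781, 0.3644]
eef_rot: [0.706, 0.709, 0.001, 0.0]
ft_force: [-0.5, -0.9, -0.1]
width: 0.0872
grip_force: 0.0
ball [[261. 200.]]
bell [[259. 116.]]
tube [[264.  12.]]
gp [[260. 192.]]
[ 0.6346187  -0.17982056  0.35911532] [ 0.70626655  0.70794051 -0.00118351 -0.00252706]
```

View pics/w0.png

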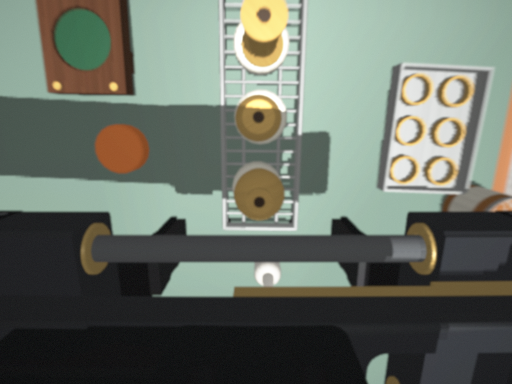

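The wrist view shows the holes at ball (259,202), bell (258,117) and tube (264,15). They are within 3 px of the projections (261,200), (259,116) and (264,12), so the fixes hold.

```bash
python3 -m inch '[[0,0,0,0,0,0],[0,0,0.3,0,0,0],[0,0,0.6,0,0,0],[0,0,0.6,0,0,0],[0,0,0.5,0,0,0]]' 
python3 -m inch '[[0,0,0.5,0,0,0],[0,0,0.4,0,0,0],[0,0,0.2,0,0,0],[0,0,0.1,0,0,0],[0,0,0,0,0,0]]'
```

```text
time: 3.07
ee_pos: [0.6345, -0.1819, 0.2842]
eef_rot: [0.708, 0.707, 0.0, 0.001]
ft_force: [0.7, -0.7, 0.1]
width: 0.0869
grip_force: 0.0
time: 3.48
ee_pos: [0.6346, -0.1816, 0.2368]
eef_rot: [0.707, 0.707, -0.0, 0.0]
ft_force: [0.3, 0.2, -0.0]
width: 0.0868
grip_force: 0.0
```

```bash
python3 -m inch '[[0,0.05,0.07,0,0,0],[0,0,0,0,0,0],[0,0,0,0,0,0],[0,0,0,0,0,0],[0,0,0,0,0,0]]' - 20
python3 -m inch '[[0,0,0,0,0,0],[0,0,0,0,0,0],[0,0,0,0,0,0],[0,0,0,0,0,0],[0,0,0,0,0,0]]' -1 20
python3 -m inch '[[0,0,0,0,0,0],[0,0,0,0,0,0],[0,0,0,0,0,0],[0,0,0,0,0,0],[0,0,0,0,0,0]]'
```

```text
time: 3.9
ee_pos: [0.6368, -0.1813, 0.2344]
eef_rot: [0.707, 0.707, 0.0, 0.0]
ft_force: [0.6, 0.1, -0.1]
width: 0.0871
grip_force: 0.0
time: 4.32
ee_pos: [0.6367, -0.1813, 0.234]
eef_rot: [0.707, 0.707, -0.0, 0.0]
ft_force: [-0.9, -0.3, 0.6]
width: 0.0613
grip_force: 0.0
time: 4.73
ee_pos: [0.6367, -0.1812, 0.234]
eef_rot: [0.707, 0.707, 0.0, 0.0]
ft_force: [0.1, 0.3, -0.4]
width: 0.0488
grip_force: 19.9
```

```bash
python3 -m inch '[[0,0,-0.05,0,0,0],[0,0,-0.2,0,0,0],[0,0,-0.5,0,0,0],[0,0,-0.7,0,0,0],[0,0,-0.7,0,0,0]]'
python3 -m inch '[[0,0,-0.4,0,0,0],[0,0,-0.2,0,0,0],[0.2,-0.24,0,0,0,0],[0.45,-0.55,0,0,0,0],[0.6,-0.7,0,0,0,0]]'
python3 -m inch '[[0.6,-0.7,0,0,0,0],[0.6,-0.7,0,0,0,0],[0.6,-0.7,0,0,0,0],[0.5,-0.6,0,0,0,0],[0.2,-0.25,0,0,0,0]]'
python3 -m inch '[[0.06,-0.1,0,0,0,0],[0,0,0,0,0,0],[0,0,0.2,0,0,0],[0,0,0.4,0,0,0],[0,0,0.5,0,0,0]]'
```

```text
time: 5.15
ee_pos: [0.6364, -0.1812, 0.3209]
eef_rot: [0.707, 0.707, -0.0, -0.001]
ft_force: [0.6, -0.1, -0.2]
width: 0.0483
grip_force: 20.0
time: 5.57
ee_pos: [0.5767, -0.1323, 0.343]
eef_rot: [0.708, 0.706, -0.0, -0.0]
ft_force: [-0.5, 0.7, -0.2]
width: 0.0486
grip_force: 20.0
time: 5.98
ee_pos: [0.4563, -0.0284, 0.3434]
eef_rot: [0.706, 0.708, -0.001, -0.0]
ft_force: [0.6, -0.0, -1.2]
width: 0.0484
grip_force: 20.0
time: 6.4
ee_pos: [0.4563, -0.0298, 0.2996]
eef_rot: [0.708, 0.707, 0.001, 0.001]
ft_force: [-0.2, -1.0, -1.9]
width: 0.0484
grip_force: 20.0
```

```bash
python3 -m inch '[[0,0,0.5,0,0,0],[0,0,0.5,0,0,0],[0,0,0.4,0,0,0],[0,0,0.25,0,0,0],[0,0,0.05,0,0,0]]'
python3 -m inch '[[0,0,0,0,0,0],[0,0,0,0,0,0],[0,0,0,0,0,0],[0,0,0,0,0,0],[0,0,0,0,0,0]]'
python3 - <<'E'
from h import *
S=snap('scene','s1');D=snap('side','d1')
a=S['pixels'][130:250,130:350,::-1];b=D['pixels'][115:315,180:340,::-1]
cv2.imwrite('pics/c1.png',np.hstack([cv2.resize(a,(440,240),interpolation=2),cv2.resize(b[:120],(320,240),interpolation=2)]))
E
```

```text
time: 6.82
ee_pos: [0.4549, -0.0294, 0.2297]
eef_rot: [0.707, 0.707, -0.001, -0.002]
ft_force: [-0.3, -0.2, -0.9]
width: 0.0485
grip_force: 20.0
time: 7.23
ee_pos: [0.4554, -0.0289, 0.2326]
eef_rot: [0.707, 0.707, 0.0, 0.001]
ft_force: [-0.9, 0.1, -2.3]
width: 0.0487
grip_force: 20.0
```

View pics/c1.png

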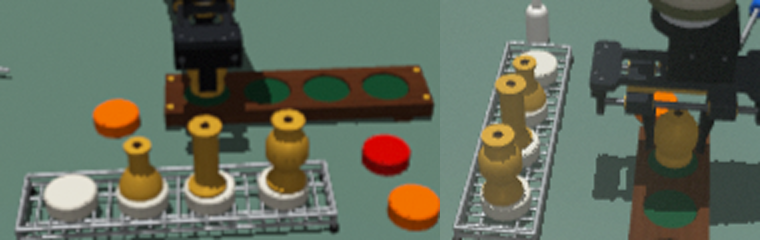

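The block is still in its place, and the ball (side crop (676,135)) is held over the first seat. Next I lower it slowly.

```bash
python3 -m inch '[[0,0,0.05,0,0,0],[0,0,0.05,0,0,0],[0,0,0.05,0,0,0],[0,0,0.03,0,0,0],[0,0,0,0,0,0]]'
python3 -m inch '[[0,0,0.03,0,0,0],[0,0,0.02,0,0,0],[0,0,0,0,0,0],[0,0,0,0,0,0],[0,0,0,0,0,0]]'
```

```text
time: 7.75
ee_pos: [0.455, -0.0288, 0.2244]
eef_rot: [0.707, 0.707, -0.0, -0.0]
ft_force: [-0.2, -0.9, -1.8]
width: 0.0485
grip_force: 20.0
time: 8.17
ee_pos: [0.4552, -0.0288, 0.2228]
eef_rot: [0.707, 0.707, 0.0, 0.0]
ft_force: [-0.3, -1.1, -2.0]
width: 0.0485
grip_force: 20.0
```

```bash
python3 -m inch '[[0,0,0.02,0,0,0],[0,0,0,0,0,0],[0,0,0,0,0,0],[0,0,0,0,0,0],[0,0,0,0,0,0]]'
python3 -m inch '[[0,0,0.02,0,0,0],[0,0,0,0,0,0],[0,0,0,0,0,0],[0,0,0,0,0,0],[0,0,0,0,0,0]]'
```

```text
time: 8.58
ee_pos: [0.4551, -0.0288, 0.2219]
eef_rot: [0.707, 0.707, -0.0, 0.0]
ft_force: [0.7, -0.3, -0.6]
width: 0.0488
grip_force: 20.0
time: 9.0
ee_pos: [0.4552, -0.0288, 0.2218]
eef_rot: [0.707, 0.707, -0.0, 0.0]
ft_force: [-4.4, 0.3, 9.9]
width: 0.0486
grip_force: 19.6
```

```bash
python3 -m inch '[[0,0,-0.02,0,0,0],[0,0,0,0,0,0],[0,0,0,0,0,0],[0,0,0,0,0,0],[0,0,0,0,0,0]]' 1
python3 -m inch '[[0,0,0,0,0,0],[0,0,-0.2,0,0,0],[0,0,-0.5,0,0,0],[0,0,-0.7,0,0,0],[0,0,-0.8,0,0,0]]'
python3 -m inch '[[0,0,-0.5,0,0,0],[0,0,-0.3,0,0,0],[-0.1,0.25,0,0,0,0],[-0.25,0.55,0,0,0,0],[-0.35,0.8,0,0,0,0]]'
python3 -m inch '[[-0.35,0.8,0,0,0,0],[-0.35,0.8,0,0,0,0],[-0.3,0.7,0,0,0,0],[-0.2,0.4,0,0,0,0],[-0.08,0.2,0,0,0,0]]'
python3 -m inch '[[0,0,0,0,0,0],[0,0,0.2,0,0,0],[0,0,0.5,0,0,0],[0,0,0.5,0,0,0],[0,0,0.5,0,0,0]]'
```

```text
time: 9.42
ee_pos: [0.4551, -0.0289, 0.2219]
eef_rot: [0.707, 0.707, -0.0, 0.0]
ft_force: [-0.1, -0.5, 0.7]
width: 0.0738
grip_force: 0.0
time: 9.83
ee_pos: [0.4545, -0.0286, 0.3106]
eef_rot: [0.707, 0.707, -0.0, -0.001]
ft_force: [0.2, -1.0, 0.4]
width: 0.0867
grip_force: 0.0
time: 10.25
ee_pos: [0.5189, -0.0562, 0.3434]
eef_rot: [0.707, 0.708, -0.0, 0.001]
ft_force: [0.8, 1.1, 0.8]
width: 0.087
grip_force: 0.0
time: 10.67
ee_pos: [0.6366, -0.1096, 0.3416]
eef_rot: [0.708, 0.706, 0.0, -0.0]
ft_force: [-0.4, -0.6, 0.1]
width: 0.0873
grip_force: 0.0
time: 11.08
ee_pos: [0.6339, -0.1072, 0.2735]
eef_rot: [0.707, 0.707, -0.0, 0.0]
ft_force: [-0.3, -0.1, -0.2]
width: 0.087
grip_force: 0.0
```

```bash
python3 -m inch '[[0,0.03,0.4,0,0,0],[0,0,0.3,0,0,0],[0,0,0.1,0,0,0],[0,0,0,0,0,0],[0,0,0,0,0,0]]'
python3 -m inch '[[0,0,0,0,0,0],[0,0,0,0,0,0],[0,0,0,0,0,0],[0,0,0,0,0,0],[0,0,0,0,0,0]]'
```

```text
time: 11.5
ee_pos: [0.6363, -0.1078, 0.2428]
eef_rot: [0.707, 0.707, 0.0, 0.0]
ft_force: [-0.0, 0.2, 0.5]
width: 0.0868
grip_force: 0.0
time: 11.92
ee_pos: [0.6364, -0.108, 0.2422]
eef_rot: [0.707, 0.707, 0.0, 0.0]
ft_force: [0.0, 0.2, -0.6]
width: 0.087
grip_force: 0.0
```

```bash
python3 -m inch '[[0,-0.03,0.05,0,0,0],[0,0,0,0,0,0],[0,0,0,0,0,0],[0,0,0,0,0,0],[0,0,0,0,0,0]]' -1 20
python3 -m inch '[[0,0,0,0,0,0],[0,0,0,0,0,0],[0,0,0,0,0,0],[0,0,0,0,0,0],[0,0,0,0,0,0]]'
python3 -m inch '[[0,0,0,0,0,0],[0,0,0,0,0,0],[0,0,0,0,0,0],[0,0,0,0,0,0],[0,0,0,0,0,0]]'
```

```text
time: 12.33
ee_pos: [0.6351, -0.108, 0.24]
eef_rot: [0.707, 0.707, 0.0, 0.0]
ft_force: [-0.1, 1.1, -0.1]
width: 0.0614
grip_force: 0.0
time: 12.75
ee_pos: [0.6352, -0.1081, 0.24]
eef_rot: [0.707, 0.707, 0.0, 0.0]
ft_force: [0.1, 0.1, 0.3]
width: 0.0297
grip_force: 16.6
time: 13.17
ee_pos: [0.6352, -0.1081, 0.2401]
eef_rot: [0.707, 0.707, 0.0, 0.0]
ft_force: [1.1, 0.4, 2.2]
width: 0.0292
grip_force: 16.7
```

The width of 29 mm is more than the 22 mm neck, so the fingertips sit on the flare. I'll reopen, go a little higher and regrip.

```bash
python3 -m inch '[[0,0,0,0,0,0],[0,0,0,0,0,0],[0,0,0,0,0,0],[0,0,-0.15,0,0,0],[0,0,0,0,0,0]]' 0
python3 -m inch '[[0,0,0,0,0,0],[0,0,0,0,0,0],[0,0,0,0,0,0],[0,0,0,0,0,0],[0,0,0,0,0,0]]' -1 20
python3 -m inch '[[0,0,0,0,0,0],[0,0,0,0,0,0],[0,0,0,0,0,0],[0,0,0,0,0,0],[0,0,0,0,0,0]]'
python3 - <<'E'
from h import *
S=snap('scene','s2');D=snap('side','d2')
a=S['pixels'][150:250,130:280,::-1];b=D['pixels'][90:190,190:300,::-1]
cv2.imwrite('pics/c2.png',np.hstack([cv2.resize(a,(450,300),interpolation=2),cv2.resize(b,(330,300),interpolation=2)]))
E
```

```text
time: 13.58
ee_pos: [0.6353, -0.108, 0.2469]
eef_rot: [0.707, 0.707, 0.0, 0.0]
ft_force: [0.6, -0.1, 0.0]
width: 0.0426
grip_force: 0.0
time: 14.0
ee_pos: [0.6351, -0.1081, 0.2459]
eef_rot: [0.707, 0.707, 0.0, 0.0]
ft_force: [0.4, -0.3, -0.0]
width: 0.0246
grip_force: 19.7
time: 14.42
ee_pos: [0.6351, -0.1081, 0.2459]
eef_rot: [0.707, 0.707, -0.0, -0.0]
ft_force: [1.1, -0.2, -0.6]
width: 0.0247
grip_force: 19.7
```

View pics/c2.png

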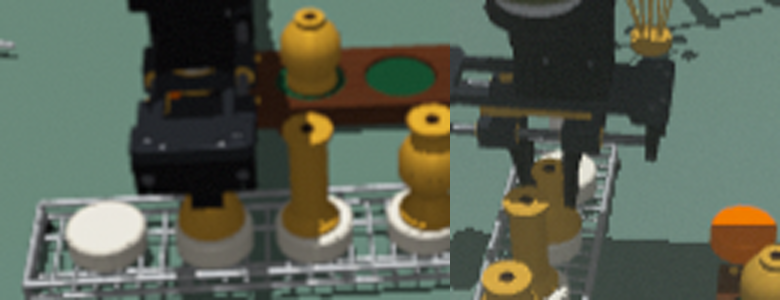

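The crops show the ball upright in its seat at (310,80) and the bell undisturbed on its block. The fingertips are still just on the flare (24.7 mm), so I go 3 mm higher.

```bash
python3 -m inch '[[0,0,0,0,0,0],[0,0,0,0,0,0],[0,0,-0.075,0,0,0],[0,0,0,0,0,0],[0,0,0,0,0,0]]' -0.2
python3 -m inch '[[0,0,0,0,0,0],[0,0,0,0,0,0],[0,0,0,0,0,0],[0,0,0,0,0,0],[0,0,0,0,0,0]]' -1 25
python3 -m inch '[[0,0,0,0,0,0],[0,0,0,0,0,0],[0,0,0,0,0,0],[0,0,0,0,0,0],[0,0,0,0,0,0]]'
```

```text
time: 14.93
ee_pos: [0.6352, -0.108, 0.2493]
eef_rot: [0.707, 0.707, 0.0, 0.0]
ft_force: [-0.2, 0.1, 0.6]
width: 0.0344
grip_force: 0.0
time: 15.35
ee_pos: [0.6351, -0.1081, 0.249]
eef_rot: [0.707, 0.707, -0.0, 0.0]
ft_force: [-0.6, 0.1, 0.7]
width: 0.025
grip_force: 24.7
time: 15.77
ee_pos: [0.6351, -0.108, 0.249]
eef_rot: [0.707, 0.707, -0.0, 0.0]
ft_force: [-0.6, -0.6, 0.4]
width: 0.0252
grip_force: 24.7
```

```bash
python3 -m inch '[[0,0,-0.05,0,0,0],[0,0,-0.05,0,0,0],[0,0,-0.05,0,0,0],[0,0,-0.1,0,0,0],[0,0,0,0,0,0]]' -1 25
python3 - <<'E'
from h import *
S=snap('scene','s3');D=snap('side','d3')
a=S['pixels'][150:250,130:280,::-1];b=D['pixels'][90:190,190:300,::-1]
cv2.imwrite('pics/c3.png',np.hstack([cv2.resize(a,(450,300),interpolation=2),cv2.resize(b,(330,300),interpolation=2)]))
print(r.read_state()['width'],r.read_state()['grip_force'])
E
```

```text
time: 16.18
ee_pos: [0.6354, -0.108, 0.2599]
eef_rot: [0.707, 0.707, 0.0, 0.0]
ft_force: [0.9, 0.5, -0.4]
width: 0.0251
grip_force: 24.9
0.02526868209864861 24.892280844796915
```

View pics/c3.png

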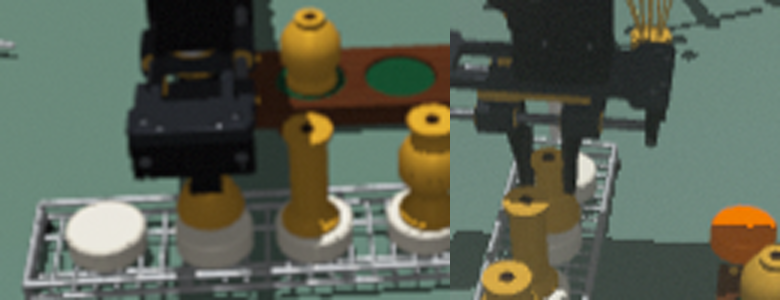

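The bell's hole rose from (548,172) to (548,157) in the side crop while its block stayed put, so it hangs straight in the grip. Carrying it to seat 2.

```bash
python3 -m inch '[[0,0,-0.2,0,0,0],[0,0,-0.5,0,0,0],[0,0,-0.7,0,0,0],[0,0,-0.7,0,0,0],[0,0,-0.4,0,0,0]]'
python3 -m inch '[[0.1,-0.1,0,0,0,0],[0.25,-0.3,0,0,0,0],[0.45,-0.5,0,0,0,0],[0.6,-0.7,0,0,0,0],[0.6,-0.7,0,0,0,0]]'
python3 -m inch '[[0.6,-0.7,0,0,0,0],[0.6,-0.7,0,0,0,0],[0.4,-0.45,0,0,0,0],[0.2,-0.25,0,0,0,0],[0.06,-0.08,0,0,0,0]]'
python3 -m inch '[[0,0,0,0,0,0],[0,0,0,0,0,0],[0,0,0.2,0,0,0],[0,0,0.4,0,0,0],[0,0,0.5,0,0,0]]'
python3 -m inch '[[0,0,0.6,0,0,0],[0,0,0.5,0,0,0],[0,0,0.3,0,0,0],[0,0,0.1,0,0,0],[0,0,0,0,0,0]]'
python3 -m inch '[[0,0,0,0,0,0],[0,0,0,0,0,0],[0,0,0,0,0,0],[0,0,0,0,0,0],[0,0,0,0,0,0]]'
```

```text
time: 16.7
ee_pos: [0.6355, -0.1078, 0.3628]
eef_rot: [0.707, 0.707, 0.001, 0.001]
ft_force: [0.3, 0.5, -1.5]
width: 0.0253
grip_force: 24.9
time: 17.12
ee_pos: [0.5417, -0.0274, 0.3579]
eef_rot: [0.707, 0.707, -0.0, -0.001]
ft_force: [0.4, 1.2, -0.3]
width: 0.0252
grip_force: 24.9
time: 17.53
ee_pos: [0.4544, 0.0478, 0.3588]
eef_rot: [0.706, 0.708, -0.001, 0.0]
ft_force: [0.3, -1.3, -1.8]
width: 0.0251
grip_force: 24.9
time: 17.95
ee_pos: [0.457, 0.0456, 0.3145]
eef_rot: [0.708, 0.706, 0.001, 0.0]
ft_force: [-0.1, 0.2, -1.1]
width: 0.025
grip_force: 24.9
time: 18.37
ee_pos: [0.456, 0.0461, 0.254]
eef_rot: [0.707, 0.707, -0.0, -0.001]
ft_force: [0.2, -0.0, -0.9]
width: 0.0247
grip_force: 24.9
time: 18.78
ee_pos: [0.4561, 0.0464, 0.2554]
eef_rot: [0.707, 0.707, 0.0, 0.0]
ft_force: [-0.8, -0.1, -1.5]
width: 0.0251
grip_force: 24.9
```

```bash
python3 -m inch '[[0,0,0.1,0,0,0],[0,0,0.15,0,0,0],[0,0,0.1,0,0,0],[0,0,0.05,0,0,0],[0,0,0,0,0,0]]'
python3 -m inch '[[0,0,0.02,0,0,0],[0,0,0,0,0,0],[0,0,0.02,0,0,0],[0,0,0,0,0,0],[0,0,0,0,0,0]]'
python3 -m inch '[[0,0,0.02,0,0,0],[0,0,0,0,0,0],[0,0,0,0,0,0],[0,0,0,0,0,0],[0,0,0,0,0,0]]'
```

```text
time: 19.2
ee_pos: [0.4557, 0.0463, 0.2382]
eef_rot: [0.707, 0.707, -0.0, -0.0]
ft_force: [0.4, 0.3, -1.6]
width: 0.0252
grip_force: 24.9
time: 19.62
ee_pos: [0.456, 0.0464, 0.2374]
eef_rot: [0.707, 0.707, 0.0, 0.0]
ft_force: [0.1, 1.4, -1.7]
width: 0.0253
grip_force: 24.9
time: 20.03
ee_pos: [0.4561, 0.0464, 0.2368]
eef_rot: [0.707, 0.707, 0.0, 0.0]
ft_force: [-2.3, -1.1, 5.0]
width: 0.0251
grip_force: 24.5
```

```bash
python3 -m inch '[[0,0,0,0,0,0],[0,0,0,0,0,0],[0,0,0,0,0,0],[0,0,0,0,0,0],[0,0,0,0,0,0]]' 1 20
python3 -m inch '[[0,0,0,0,0,0],[0,0,-0.2,0,0,0],[0,0,-0.5,0,0,0],[0,0,-0.7,0,0,0],[0,0,-0.7,0,0,0]]'
python3 -m inch '[[0,0,-0.5,0,0,0],[0,0,-0.25,0,0,0],[-0.1,0.25,0,0,0,0],[-0.25,0.55,0,0,0,0],[-0.35,0.8,0,0,0,0]]'
python3 -m inch '[[-0.4,0.8,0,0,0,0],[-0.4,0.8,0,0,0,0],[-0.3,0.7,0,0,0,0],[-0.2,0.4,0,0,0,0],[-0.1,0.25,0,0,0,0]]'
python3 -m inch '[[0,0,0,0,0,0],[0,0,0.2,0,0,0],[0,0,0.5,0,0,0],[0,0,0.5,0,0,0],[0,0,0.5,0,0,0]]'
python3 -m inch '[[0,0,0.5,0,0,0],[0,0,0.3,0,0,0],[0,0,0,0,0,0],[0,0,0,0,0,0],[0,0,0,0,0,0]]'
```

```text
time: 20.45
ee_pos: [0.4559, 0.0463, 0.2364]
eef_rot: [0.707, 0.707, -0.0, -0.0]
ft_force: [0.1, 0.5, 0.5]
width: 0.0512
grip_force: 0.0
time: 20.87
ee_pos: [0.4556, 0.0466, 0.3217]
eef_rot: [0.707, 0.707, -0.0, -0.001]
ft_force: [0.7, -0.8, 0.5]
width: 0.0822
grip_force: 0.0
time: 21.28
ee_pos: [0.5196, 0.0192, 0.351]
eef_rot: [0.706, 0.708, -0.0, 0.001]
ft_force: [0.4, -0.3, 1.2]
width: 0.087
grip_force: 0.0
time: 21.7
ee_pos: [0.6395, -0.0395, 0.3491]
eef_rot: [0.708, 0.706, -0.0, -0.001]
ft_force: [-1.0, -0.1, 0.2]
width: 0.0868
grip_force: 0.0
time: 22.12
ee_pos: [0.6369, -0.0369, 0.2815]
eef_rot: [0.707, 0.707, -0.0, 0.0]
ft_force: [-0.4, -0.8, 0.4]
width: 0.087
grip_force: 0.0
time: 22.53
ee_pos: [0.6381, -0.0374, 0.2518]
eef_rot: [0.707, 0.707, 0.001, 0.001]
ft_force: [1.0, 0.6, 0.0]
width: 0.0868
grip_force: 0.0
```

```bash
python3 -m inch '[[0,0,0.08,0,0,0],[0,0,0,0,0,0],[0,0,0,0,0,0],[0,0,0,0,0,0],[0,0,0,0,0,0]]' -1 20
python3 -m inch '[[0,0,0,0,0,0],[0,0,0,0,0,0],[0,0,0,0,0,0],[0,0,0,0,0,0],[0,0,0,0,0,0]]'
python3 -m inch '[[0,0,0,0,0,0],[0,0,0,0,0,0],[0,0,0,0,0,0],[0,0,0,0,0,0],[0,0,0,0,0,0]]'
```

```text
time: 22.95
ee_pos: [0.638, -0.0376, 0.2476]
eef_rot: [0.707, 0.707, 0.0, 0.0]
ft_force: [0.4, -0.3, 0.4]
width: 0.0615
grip_force: 0.0
time: 23.37
ee_pos: [0.6379, -0.0377, 0.2473]
eef_rot: [0.707, 0.707, -0.0, 0.0]
ft_force: [0.6, -0.3, -1.5]
width: 0.0302
grip_force: 21.0
time: 23.78
ee_pos: [0.6379, -0.0377, 0.2473]
eef_rot: [0.707, 0.707, -0.0, 0.0]
ft_force: [0.2, -0.7, -1.3]
width: 0.0299
grip_force: 21.0
```

```bash
python3 -m inch '[[0,0,-0.05,0,0,0],[0,0,-0.2,0,0,0],[0,0,-0.5,0,0,0],[0,0,-0.7,0,0,0],[0,0,-0.7,0,0,0]]'
python3 -m inch '[[0,0,-0.5,0,0,0],[0,0,-0.3,0,0,0],[0.1,-0.1,0,0,0,0],[0.3,-0.35,0,0,0,0],[0.5,-0.55,0,0,0,0]]'
python3 -m inch '[[0.6,-0.7,0,0,0,0],[0.6,-0.7,0,0,0,0],[0.6,-0.7,0,0,0,0],[0.6,-0.7,0,0,0,0],[0.4,-0.4,0,0,0,0]]'
python3 -m inch '[[0.2,-0.2,0,0,0,0],[0.07,-0.1,0,0,0,0],[0,0,0,0,0,0],[0,0,0.2,0,0,0],[0,0,0.5,0,0,0]]'
python3 -m inch '[[0,0,0.6,0,0,0],[0,0,0.6,0,0,0],[0,0,0.5,0,0,0],[0,0,0.3,0,0,0],[0,0,0,0,0,0]]'
python3 -m inch '[[0,0,0,0,0,0],[0,0,0,0,0,0],[0,0,0,0,0,0],[0,0,0,0,0,0],[0,0,0,0,0,0]]'
```

```text
time: 24.2
ee_pos: [0.6377, -0.0376, 0.3346]
eef_rot: [0.707, 0.707, -0.0, -0.0]
ft_force: [0.8, -0.2, -1.1]
width: 0.0301
grip_force: 21.0
time: 24.62
ee_pos: [0.5979, -0.0033, 0.3636]
eef_rot: [0.708, 0.706, -0.001, -0.0]
ft_force: [-0.1, 0.5, -0.1]
width: 0.0298
grip_force: 21.0
time: 25.03
ee_pos: [0.4665, 0.1128, 0.3638]
eef_rot: [0.706, 0.708, -0.001, -0.001]
ft_force: [0.9, 0.5, -0.8]
width: 0.0303
grip_force: 21.0
time: 25.45
ee_pos: [0.4596, 0.1202, 0.3383]
eef_rot: [0.708, 0.706, 0.002, 0.001]
ft_force: [0.3, -1.1, -1.2]
width: 0.03
grip_force: 21.0
time: 25.87
ee_pos: [0.4576, 0.12, 0.2544]
eef_rot: [0.708, 0.707, -0.002, -0.002]
ft_force: [-0.7, -0.7, -1.4]
width: 0.0297
grip_force: 21.0
time: 26.28
ee_pos: [0.4582, 0.1212, 0.258]
eef_rot: [0.707, 0.707, 0.0, 0.001]
ft_force: [1.0, -0.4, -0.9]
width: 0.0298
grip_force: 21.0
```

Lower 21 mm to 0.237 first, then feel for the floor at about 0.2353.

```bash
python3 -m inch '[[0,0,0.1,0,0,0],[0,-0.02,0.2,0,0,0],[0,0,0.15,0,0,0],[0,0,0.05,0,0,0],[0,0,0,0,0,0]]'
python3 -m inch '[[0,0,0.02,0,0,0],[0,0,0,0,0,0],[0,0,0.02,0,0,0],[0,0,0,0,0,0],[0,0,0,0,0,0]]'
python3 -m inch '[[0,0,0.02,0,0,0],[0,0,0,0,0,0],[0,0,0,0,0,0],[0,0,0,0,0,0],[0,0,0,0,0,0]]'
```

```text
time: 26.7
ee_pos: [0.4568, 0.1211, 0.2364]
eef_rot: [0.707, 0.707, -0.001, -0.001]
ft_force: [0.3, 0.1, -1.1]
width: 0.0299
grip_force: 21.0
time: 27.12
ee_pos: [0.4572, 0.1212, 0.2358]
eef_rot: [0.707, 0.707, 0.0, 0.0]
ft_force: [0.3, -0.4, -1.3]
width: 0.0298
grip_force: 21.0
time: 27.53
ee_pos: [0.4572, 0.1212, 0.235]
eef_rot: [0.707, 0.707, 0.0, 0.0]
ft_force: [0.1, 0.5, -1.1]
width: 0.0301
grip_force: 20.9
```

```bash
python3 -m inch '[[0,0,0.02,0,0,0],[0,0,0,0,0,0],[0,0,0,0,0,0],[0,0,0,0,0,0],[0,0,0,0,0,0]]'
```

```text
time: 27.95
ee_pos: [0.4571, 0.1212, 0.2341]
eef_rot: [0.707, 0.707, -0.0, 0.0]
ft_force: [0.9, 0.6, -1.0]
width: 0.0265
grip_force: 23.9
```

The width jumped from 30.1 to 26.5 mm, so I look before letting go.

```bash
python3 - <<'E'
from h import *
S=snap('scene','s4');D=snap('side','d4')
a=S['pixels'][130:230,200:350,::-1];b=D['pixels'][170:290,230:350,::-1]
cv2.imwrite('pics/c4.png',np.hstack([cv2.resize(a,(450,300),interpolation=2),cv2.resize(b,(300,300),interpolation=2)]))
s=r.read_state();print(s['width'],s['grip_force'],s['ft_force'],s['torque'])
E
```

```text
0.026573842915986075 23.86848920097691 [ 1.0684725  -0.53430778 -1.85556276] [-0.0449674  -0.11752706  0.01794498]
```

View pics/c4.png

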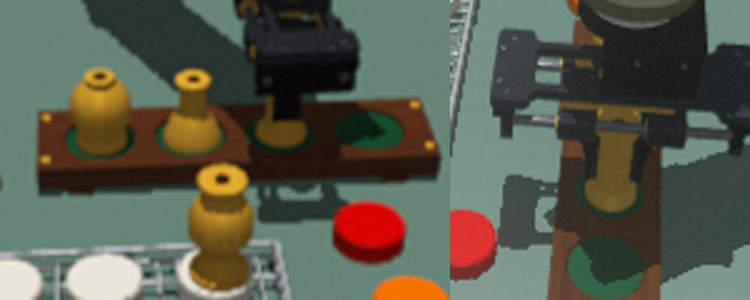

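The tube looks upright in seat 3, at (280,130) in the scene half. I keep feeling down.

```bash
python3 -m inch '[[0,0,0.02,0,0,0],[0,0,0,0,0,0],[0,0,0,0,0,0],[0,0,0,0,0,0],[0,0,0,0,0,0]]'
python3 -m inch '[[0,0,0,0,0,0],[0,0,0,0,0,0],[0,0,0,0,0,0],[0,0,0,0,0,0],[0,0,0,0,0,0]]'
```

```text
time: 28.47
ee_pos: [0.4572, 0.1212, 0.2333]
eef_rot: [0.707, 0.707, -0.0, 0.0]
ft_force: [0.4, 0.8, -2.0]
width: 0.0266
grip_force: 23.9
time: 28.88
ee_pos: [0.4572, 0.1212, 0.2333]
eef_rot: [0.707, 0.707, -0.0, 0.0]
ft_force: [-0.3, 0.2, -2.1]
width: 0.0264
grip_force: 23.9
```

```bash
python3 -m inch '[[0,0,0.02,0,0,0],[0,0,0,0,0,0],[0,0,0,0,0,0],[0,0,0,0,0,0],[0,0,0,0,0,0]]'
python3 -m inch '[[0,0,0.02,0,0,0],[0,0,0,0,0,0],[0,0,0,0,0,0],[0,0,0,0,0,0],[0,0,0,0,0,0]]'
```

```text
time: 29.3
ee_pos: [0.4571, 0.1212, 0.2325]
eef_rot: [0.707, 0.707, -0.0, 0.0]
ft_force: [0.3, 0.9, -2.2]
width: 0.0266
grip_force: 23.9
time: 29.72
ee_pos: [0.4573, 0.1213, 0.2321]
eef_rot: [0.707, 0.707, -0.0, 0.0]
ft_force: [-2.1, 0.2, 5.4]
width: 0.0266
grip_force: 23.2
```

```bash
python3 -m inch '[[0,0,0,0,0,0],[0,0,0,0,0,0],[0,0,0,0,0,0],[0,0,0,0,0,0],[0,0,0,0,0,0]]' 1 20
python3 -m inch '[[0,0,0,0,0,0],[0,0,0,0,0,0],[0,0,-0.2,0,0,0],[0,0,-0.5,0,0,0],[0,0,-0.7,0,0,0]]'
python3 -m inch '[[0,0,-0.7,0,0,0],[0,0,-0.6,0,0,0],[0,0,-0.3,0,0,0],[0,0,0,0,0,0],[0,0,0,0,0,0]]'
python3 - <<'E'
from h import *
S=snap('scene','s5');D=snap('side','d5')
a=S['pixels'][150:250,130:350,::-1];b=D['pixels'][115:315,180:340,::-1]
cv2.imwrite('pics/c5.png',np.hstack([cv2.resize(a,(484,220),interpolation=2),cv2.resize(b[:],(176,220),interpolation=2)]))
E
```

```text
time: 30.13
ee_pos: [0.4572, 0.1212, 0.2317]
eef_rot: [0.707, 0.707, 0.0, 0.0]
ft_force: [-0.5, 0.3, -0.3]
width: 0.052
grip_force: 0.0
time: 30.55
ee_pos: [0.4564, 0.121, 0.2874]
eef_rot: [0.707, 0.707, -0.001, -0.001]
ft_force: [0.1, -0.4, -0.1]
width: 0.083
grip_force: 0.0
time: 30.97
ee_pos: [0.4571, 0.1211, 0.3517]
eef_rot: [0.707, 0.707, 0.0, 0.0]
ft_force: [-0.2, 0.2, 0.1]
width: 0.0871
grip_force: 0.0
```

View pics/c5.png

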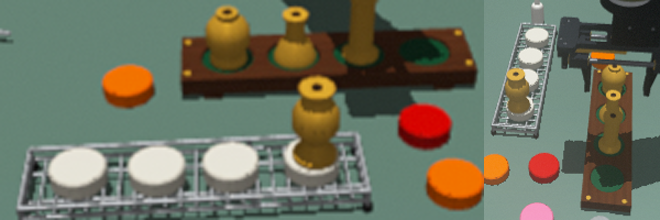

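Three parts are upright in their seats, with the blocks in place and the urn undisturbed at (316,120). Urn next.

```bash
python3 -m inch '[[-0.1,0.25,0,0,0,0],[-0.25,0.55,0,0,0,0],[-0.3,0.8,0,0,0,0],[-0.3,0.8,0,0,0,0],[-0.3,0.8,0,0,0,0]]'
python3 -m inch '[[-0.3,0.7,0,0,0,0],[-0.2,0.4,0,0,0,0],[-0.06,0.2,0,0,0,0],[0,0,0,0,0,0],[0,0,0.2,0,0,0]]'
python3 -m inch '[[0,0,0.5,0,0,0],[0,0,0.6,0,0,0],[0,0,0.6,0,0,0],[0,0,0.4,0,0,0],[0,0,0.2,0,0,0]]'
python3 -m inch '[[0,0,0.05,0,0,0],[0,0,0,0,0,0],[0,0,0,0,0,0],[0,0,0,0,0,0],[0,0,0,0,0,0]]'
```

```text
time: 31.48
ee_pos: [0.587, 0.0697, 0.35]
eef_rot: [0.707, 0.707, -0.001, -0.0]
ft_force: [0.1, 0.7, 0.6]
width: 0.0869
grip_force: 0.0
time: 31.9
ee_pos: [0.6371, 0.0497, 0.344]
eef_rot: [0.707, 0.707, 0.001, -0.0]
ft_force: [-0.2, -0.0, 0.2]
width: 0.0867
grip_force: 0.0
time: 32.32
ee_pos: [0.6352, 0.0495, 0.249]
eef_rot: [0.707, 0.708, -0.001, -0.001]
ft_force: [0.4, 0.4, 0.0]
width: 0.0871
grip_force: 0.0
time: 32.73
ee_pos: [0.6374, 0.0489, 0.2509]
eef_rot: [0.707, 0.707, 0.001, 0.001]
ft_force: [-0.1, 0.5, 0.3]
width: 0.0873
grip_force: 0.0
```

```bash
python3 -m inch '[[0,0,0.12,0,0,0],[0,0,0,0,0,0],[0,0,0,0,0,0],[0,0,0,0,0,0],[0,0,0,0,0,0]]'
python3 -m inch '[[0,0,0,0,0,0],[0,0,0,0,0,0],[0,0,0,0,0,0],[0,0,0,0,0,0],[0,0,0,0,0,0]]' -1 20
python3 -m inch '[[0,0,0,0,0,0],[0,0,0,0,0,0],[0,0,0,0,0,0],[0,0,0,0,0,0],[0,0,0,0,0,0]]'
```

```text
time: 33.15
ee_pos: [0.6372, 0.0487, 0.245]
eef_rot: [0.707, 0.707, 0.0, 0.0]
ft_force: [-1.2, -0.1, 1.3]
width: 0.0869
grip_force: 0.0
time: 33.57
ee_pos: [0.6372, 0.0488, 0.245]
eef_rot: [0.707, 0.707, -0.0, 0.0]
ft_force: [-0.6, -0.4, -0.0]
width: 0.0617
grip_force: 0.0
time: 33.98
ee_pos: [0.6372, 0.0488, 0.2451]
eef_rot: [0.707, 0.707, 0.0, 0.0]
ft_force: [0.1, 0.2, 0.5]
width: 0.0449
grip_force: 20.0
```

```bash
python3 -m inch '[[0,0,-0.05,0,0,0],[0,0,-0.2,0,0,0],[0,0,-0.5,0,0,0],[0,0,-0.7,0,0,0],[0,0,-0.7,0,0,0]]'
python3 -m inch '[[0,0,-0.5,0,0,0],[0,0,-0.3,0,0,0],[0.1,-0.1,0,0,0,0],[0.3,-0.35,0,0,0,0],[0.45,-0.55,0,0,0,0]]'
python3 -m inch '[[0.55,-0.7,0,0,0,0],[0.55,-0.7,0,0,0,0],[0.55,-0.7,0,0,0,0],[0.55,-0.66,0,0,0,0],[0.4,-0.4,0,0,0,0]]'
python3 -m inch '[[0.18,-0.2,0,0,0,0],[0.05,-0.1,0,0,0,0],[0,0,0,0,0,0],[0,0,0.2,0,0,0],[0,0,0.5,0,0,0]]'
python3 -m inch '[[0,0,0.6,0,0,0],[0,0,0.6,0,0,0],[0,0,0.5,0,0,0],[0,0,0.3,0,0,0],[0,0,0,0,0,0]]'
python3 -m inch '[[0,0,0,0,0,0],[0,0,0,0,0,0],[0,0,0,0,0,0],[0,0,0,0,0,0],[0,0,0,0,0,0]]'
```

```text
time: 34.4
ee_pos: [0.6367, 0.0487, 0.3318]
eef_rot: [0.707, 0.707, -0.001, -0.001]
ft_force: [1.1, 0.2, -1.7]
width: 0.0452
grip_force: 20.0
time: 34.82
ee_pos: [0.5973, 0.0812, 0.3611]
eef_rot: [0.708, 0.706, -0.001, -0.0]
ft_force: [-0.7, 0.7, -1.0]
width: 0.0448
grip_force: 20.0
time: 35.23
ee_pos: [0.4673, 0.1888, 0.3614]
eef_rot: [0.706, 0.708, -0.001, -0.0]
ft_force: [1.1, 0.6, -2.0]
width: 0.045
grip_force: 20.0
time: 35.65
ee_pos: [0.4605, 0.1951, 0.3358]
eef_rot: [0.708, 0.706, 0.002, 0.001]
ft_force: [1.0, 0.7, -1.6]
width: 0.0451
grip_force: 20.0
time: 36.07
ee_pos: [0.4586, 0.1945, 0.2519]
eef_rot: [0.708, 0.706, -0.002, -0.001]
ft_force: [-0.4, -0.8, -1.9]
width: 0.0452
grip_force: 20.0
time: 36.48
ee_pos: [0.459, 0.1961, 0.2557]
eef_rot: [0.707, 0.707, 0.001, 0.0]
ft_force: [0.8, -0.6, -1.5]
width: 0.045
grip_force: 20.0
```

```bash
python3 -m inch '[[0,0,0.1,0,0,0],[0,0,0.2,0,0,0],[0,0,0.15,0,0,0],[0,0,0.05,0,0,0],[0,0,0,0,0,0]]'
python3 -m inch '[[0,0,0.02,0,0,0],[0,0,0,0,0,0],[0,0,0.02,0,0,0],[0,0,0,0,0,0],[0,0,0,0,0,0]]'
python3 -m inch '[[0,0,0.02,0,0,0],[0,0,0,0,0,0],[0,0,0,0,0,0],[0,0,0,0,0,0],[0,0,0,0,0,0]]'
```

```text
time: 36.9
ee_pos: [0.4584, 0.1959, 0.2339]
eef_rot: [0.707, 0.707, -0.001, -0.0]
ft_force: [0.1, -0.7, -1.3]
width: 0.0452
grip_force: 20.0
time: 37.32
ee_pos: [0.4588, 0.196, 0.2334]
eef_rot: [0.707, 0.707, 0.0, 0.0]
ft_force: [0.7, -0.1, -1.8]
width: 0.0452
grip_force: 20.0
time: 37.73
ee_pos: [0.4589, 0.1961, 0.2329]
eef_rot: [0.707, 0.707, 0.0, 0.0]
ft_force: [-1.1, -0.4, 6.5]
width: 0.0452
grip_force: 20.0
```

Contact at the expected height. Release, rise, back off and check.

```bash
python3 -m inch '[[0,0,0,0,0,0],[0,0,0,0,0,0],[0,0,0,0,0,0],[0,0,0,0,0,0],[0,0,0,0,0,0]]' 1 20
python3 -m inch '[[0,0,0,0,0,0],[0,0,0,0,0,0],[0,0,-0.2,0,0,0],[0,0,-0.5,0,0,0],[0,0,-0.7,0,0,0]]'
python3 -m inch '[[0,0,-0.7,0,0,0],[0,0,-0.7,0,0,0],[0.3,0,-0.7,0,0,0],[0.6,0,-0.5,0,0,0],[0.8,0,0,0,0,0]]'
python3 -m inch '[[0.8,0,0,0,0,0],[0.8,0,0,0,0,0],[0.5,0,0,0,0,0],[0.2,0,0,0,0,0],[0,0,0,0,0,0]]'
python3 - <<'E'
from h import *
S=snap('scene','s6');D=snap('side','d6')
a=S['pixels'][140:260,130:350,::-1];b=D['pixels'][115:315,180:340,::-1]
cv2.imwrite('pics/c6.png',np.hstack([cv2.resize(a,(528,288),interpolation=2),cv2.resize(b[:],(230,288),interpolation=2)]))
E
```

```text
time: 38.15
ee_pos: [0.4588, 0.196, 0.2324]
eef_rot: [0.707, 0.707, -0.0, -0.0]
ft_force: [0.0, 0.7, -0.8]
width: 0.0708
grip_force: 0.0
time: 38.57
ee_pos: [0.4581, 0.1957, 0.2881]
eef_rot: [0.707, 0.707, -0.001, -0.001]
ft_force: [0.4, -0.6, 0.6]
width: 0.0866
grip_force: 0.0
time: 38.98
ee_pos: [0.46, 0.2637, 0.3976]
eef_rot: [0.709, 0.706, 0.003, 0.002]
ft_force: [0.8, 0.8, -0.3]
width: 0.0873
grip_force: 0.0
time: 39.4
ee_pos: [0.458, 0.3576, 0.3928]
eef_rot: [0.706, 0.708, 0.0, -0.001]
ft_force: [0.2, -0.3, 0.6]
width: 0.0872
grip_force: 0.0
```

View pics/c6.png

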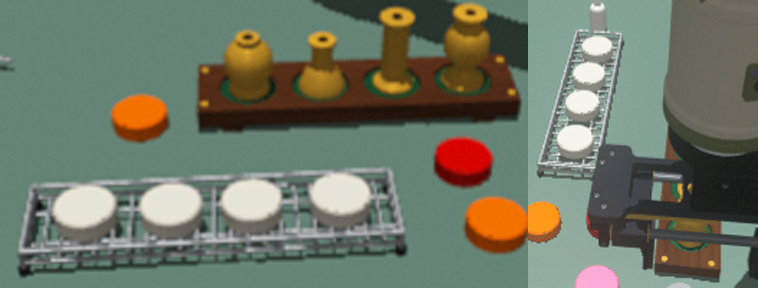

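The four parts stand in order: ball (248,65), bell (321,65), tube (397,50), urn (469,45). All four blocks are in place. One numeric check that the tops are at seat height:

```bash
python3 - <<'E'
from h import *
S=load('s6')
for n,p,q in (('ball',(.4552,-.0288,.088),(248,39)),('bell',(.4561,.0464,.082),(322,40)),('tube',(.4572,.1212,.106),(398,16)),('urn',(.4588,.196,.108),(470,13))):
    print(n,((proj(S,p)[0]-[130,140]+.5)*2.4).round(1),q)
E
```

```text
ball [248.1  38.4] (248, 39)
bell [322.5  40.7] (322, 40)
tube [397.2  18. ] (398, 16)
urn [471.4  14. ] (470, 13)
```

All the tops are within 2 enlarged pixels (about 1 to 2 mm) of where seated, upright parts should be. Handing in.

```bash
python3 -c "
from bench import job
print(job.close_job())"
```

```text
the job is handed in; nothing more can be done
None
```

The job is handed in: ball, bell, tube and urn stand upright in the assembly rack's seats in their original order, all four spray blocks are still in place on the drying rack, and it took about 40 s.

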